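# Hold the mill's bayonet lid at its vent position

### The job

Put the blue bayonet lid on the sample mill: take it by its upright bar, lower it with its lugs through the two entry slots at the white marks until it sits down on the rim, then twist it clockwise (seen from above) to the yellow half-way marks, where the chamber vents. Stop there, short of the click, never letting the lid go on to the lock at the red marks; a spring turns it back if released, so finish while still holding the lid at the yellow marks. Handle it gently (grip with no more than about 20 N, press no harder than about 20 N) and leave the other things on the table where they are.

Things in the scene. Friction and masses are not known exactly. Their poses are not given: they have to be found in the camera images.
- lid: Blue bayonet lid, 80 g, lying plug down on the table. Origin: centre of the plug's underside, z up along its axis. Grey plug 48 mm wide (42 mm at the lower end) and 16 mm tall, flange 68 mm wide from 16 to 22 mm above the origin, bar grip above. White pointers on the flange lie along +x and -x, in line with bar and lugs. The same after a half turn.
- lid_grip (a point): Middle of the lid's bar grip where to hold it, on the lid's axis, 47 mm above its origin; axes as the lid's. The bar is 44 mm long along x and 14 mm thick along y, from 22 to 61 mm above the origin: grip it across the thickness, fingertips above the flange.
- lid_lug (a point): Outer end of one steel lug of the lid, 31 mm from its axis along the lid's x, 3 mm above its origin; the other lug is opposite, along -x. Each is 10 mm wide and 5 mm thick.
- mill: Sample mill, fixed to the table: white round housing 104 mm wide, grey rim 88 mm wide with its top 82 mm above the origin. Origin: centre of its underside, z up, keypad on -x. Mouth 52 mm wide; its lip, 8 mm deep, has two entry slots along +x and -x (white marks), 16 mm wide at the bore and wider outward; lugs turn clockwise below the lip.
- mill_seat (a point): Where the lid's origin lies when it is fully down (flange on the rim), on the mill's axis, 66 mm above the mill's origin; x axis along the entry slots. When turned, the lid has about 2.5 mm of play upward and 2 mm sideways. Twist counted from the entry, clockwise from above: yellow marks at 0.70 rad, click felt from 1.0 rad, locked at 1.15 rad, red marks at 1.26 rad.
- half_mark (a point): Point on the mill's axis at the height of the rim; its x axis points to one yellow half-way mark, -x to the other (the mill's x turned 40 deg clockwise), z up. The lid's x axis must lie along it, either way round.
- return_ring (a joint): Spring ring in the mill's channel, rad, 0 at rest. After the first 0.13 rad or so of twist the lugs push it along, so it reads about the twist less 0.13 (0.57 at the half-way marks). It pushes the lid back with 0.015 Nm at first and about 0.045 Nm at the half-way marks. Above 0.95 the lid has gone into the click.
- beaker: small clear glass beaker, 44 mm wide, 55 mm tall; bystander, origin at the centre of its underside
- cup: specimen cup with a yellow lid, 63 mm wide, 65 mm tall; bystander, origin at the centre of its underside
- brown_bottle: small brown glass bottle with a black cap, 28 mm wide, 60 mm tall; bystander, origin at the centre of its underside
- cover_box: small blue and white carton, 50 x 56 x 22 mm; bystander, origin at the centre of its underside
- slide_carton: red and white carton of slides, 28 x 80 x 27 mm; bystander, origin at the centre of its underside
- petri: round lidded petri dish, 62 mm wide, 16 mm tall; bystander, origin at the centre of its underside
Not all that is in view belongs to the job. There is more than one size of the lid; the one meant has the size given above.

How it is judged (in metres and radians):
On the way, in this order (a step that is already met when the one before it is completed fails the run):
1. the lid is held in the gripper, clear of the table (height (world z) of lid above 0.02 m and contact force between the fingers and lid above 1 N and contact force between lid and mill below 0.1 N), for 0.2 s.
2. the lid is down in the mill's mouth, lugs through the entry slots at the white marks (horizontal distance between lid and mill below 0.005 m and z of lid in the frame of mill below 0.0705 m and angle between the x axis of lid and the x axis of mill, either way round below 0.2 rad), for 0.1 s.
At the end, for the whole second after the job is handed in: The lid sits in the mill's mouth (within 5 mm of its axis, not more than 4.5 mm above fully down, upright within 0.1 rad), its lugs under the lip and its bar within 0.17 rad (10 deg) of the yellow half-way marks, short of the click, at rest, and still held by the fingers (more than 1 N) (horizontal distance between lid and mill below 0.005 m and z of lid in the frame of mill below 0.0705 m and angle between the x axis of lid and the x axis of half_mark, either way round below 0.17 rad and angle between lid's own z axis and vertical below 0.1 rad and contact force between the fingers and lid above 1 N and value of joint return_ring between 0.25 and 0.95 rad and angular speed of lid below 0.1 rad/s); the arm keeps its last pose, push and grip.
It fails at once if the lid is twisted into the click (value of joint return_ring above 0.95 rad).
It fails at once if the lid is gripped too hard (fingers on lid over 60 N, both pads and the twist together) (contact force between the fingers and lid above 60 N).
It fails at once if the lid is pressed on the mill with more than 40 N (contact force between lid and mill above 40 N).
It fails at once if a bystander is moved by more than 20 mm (distance of any of beaker, cup, brown_bottle, cover_box, slide_carton, petri from where it was at the start of the episode above 0.02 m).
It also fails if it takes over 40 s, if anything falls off the work surface, if the arm or the gripper's body presses on something with over 40 N, if the wrist force passes 120 N, or if a joint passes its speed limit or range.

### The arm

A 6-joint arm with a two-finger parallel gripper is mounted at the origin on a cart in front of the work surface, level with it; the furniture and walls round the work are solid. World frame = base frame: x ahead of the robot, y to its left, z up, the work surface at z = 0. Lengths are in mm, angles in rad, forces in N, time in s.
With the tool pointing down it reaches from about 275 to 1000 mm from the base axis. Payload 8.4 kg.
Tool frame: the origin (TCP) lies on the centre line of the jaws, within the pads' length; the fingertips stand r.tip_reach ahead of it and the grasp point (between the pads) lies 11 mm behind it (r.tip_reach is the distance from the TCP to the fingertips, in mm); z points along the fingers, y is the line along which they close (so a half turn about z gives the same grasp; the last joint's range is limited). The gripper opens to 85 mm and grips with 20 to 120 N. Pads are 22 mm wide; open, the fingers measure 114 mm over their backs; the gripper's body (76 mm by 85 mm) begins 54 mm behind the grasp point. The pads swing forward as they close: fully open they stand 13 mm farther back than shut.
Start: joints at [1.329, 0.353, 1.633, -0, 1.155, -0.002], TCP at [148.441, 607.119, 239.281] pointing down, gripper open.
Joint ranges: [-2.63, 2.63], [-0.92, 2.1], [0.06, 2.66], [-1.3, 4.44], [0, 2.69], [-3.02, 3.02]. Speed limits (rad/s): [2.22, 2.22, 2.79, 3.14, 3.14, 3.14].

### API

Orientations are given as [roll, pitch, yaw] about the fixed x, y, z axes, in that order (R = Rz(yaw) Ry(pitch) Rx(roll)).
In Python, from rig import r gives the robot as it stands.
- The arm moves only by the tool carry_out, never from a script. Its argument "targets" is a list of rows, each an object with "dp": the shift along the tool's x, y, z in mm, a list of three; "yaw": the turn about the tool's z in degrees. A call has 1 to 12 rows; each row is the pose to reach, as a shift and turn from the pose commanded when the call began, along the tool's axes at that moment; what a row does not reach only later rows make up. A row lasts 1/8 s, in which the tool goes at most 62.5 mm and 10.7 degrees, less where a joint would pass 70% of its speed; a pose out of reach is approached as far as the arm can. A call with a gripper value outside its range is refused whole. "fingers" is the opening, from -1 (shut) to 1 (fully open), so that 0 is half open, set as the call begins (left out, the last holds). The fingers move at their own pace and stop on an object; "grip_force" is the grip in N (left out, the last holds). Time passes only in rows, so rows that repeat a pose let the fingers close. It gives the time, the measured TCP pose, the force, the opening and the grip force at its end, in the units of the state.
- r.sense(): the state, without advancing time (a new reading comes with each control period).
- r.grab_frame(name): name is "scene" or "top" or "wrist"; returns the picture (420x560x3 uint8, red, green, blue); there is no depth.
- r.get_calibration(name): a dict with "fx", "fy", "cx", "cy" (pixels), "rvec" (rotation vector, rad) and "tvec" (3), from world to camera coordinates, as OpenCV has them. Camera axes: x right, y down, z forward; pixel columns grow to the right and rows downward; lengths in mm; the calibration is good to about 2 mm. A picture is of the moment at which its call begins: read the wrist's pose just before it. get_calibration takes no time and is no camera call; for the wrist camera it gives the pose at the moment of the call.
- r.sign_off(): hands the job in; it is judged then, once.
The state is a dict: "clock": time; "qpos": joint angles; "qvel": joint speeds; "joint_efforts": joint torques, N m; "eef_pos": TCP position; "tcp_rot": TCP orientation; "contact_force": force on the tool from outside, world axes, zero at the start; "wrist_torque": the same for the moment, N m; "opening": opening from 0.0 (shut) to 1.0 (fully open); "grasp_force": force on a finger pad.
Only numpy, scipy, OpenCV 4.12 (cv2) and the standard library are available. Lean on these libraries where they do the work, as an engineer would, in place of code of your own. Each camera call takes 0.05 s, during which the arm holds its last target. There are 200 camera calls.

## Working session

There is one attempt and no reset: what is moved stays moved. The work goes in short steps, Python scripts to look and compute and a tool call to move; the robot and the scene stay as the last step left them, time stands still between calls to the robot, and variables do not carry over. Pictures are saved under pics/ and viewed, at most 10 in all, crops included, and the job is handed in when it is done.

Besides the shell and the picture viewer there is one more tool, called after "Emit:" by a JSON object that holds its "api" and its "payload". carry_out: Moves the arm, as the interface text tells. Its arguments: {"type":"object","properties":{"targets":{"type":"array","items":{"type":"object","properties":{"dp":{"type":"array","items":{"type":"number"}},"yaw":{"type":"number"}}}},"fingers":{"type":"number"},"grip_force":{"type":"number"}},"required":["targets"]}

```bash
mkdir -p pics; ls; python3 - <<'E'
from rig import r
import cv2,numpy as np
print(r.sense(), r.tip_reach)
a=r.grab_frame("scene");b=r.grab_frame("top");w=r.grab_frame("wrist")
for n,i in zip("stw",(a,b,w)): cv2.imwrite(f"pics/{n}0.png",i[:,:,::-1])
for n in("scene","top","wrist"):print(n,r.get_calibration(n))
E
```

```text
pics
{'clock': 0.0, 'qpos': array([ 1.32859097e+00,  3.53642178e-01,  1.63411228e+00,  1.29103217e-05,
        1.15519974e+00, -2.36577608e-03]), 'qvel': array([ 7.83156066e-04, -9.69047076e-04,  5.47585542e-05,  4.46454940e-04,
       -9.07191611e-04,  1.29839730e-03]), 'joint_efforts': array([ 2.18593836e-03, -6.05247116e+01, -3.42080963e+01,  1.65404840e-04,
        9.16196674e-03, -5.90538093e-06]), 'eef_pos': array([148.33377503, 606.6774777 , 238.57475086]), 'tcp_rot': array([-3.14023114e+00, -1.50253061e-05,  2.90174784e+00]), 'contact_force': array([-0.23854412, -1.55566792,  0.06644224]), 'wrist_torque': array([ 0.01435255,  0.00749161, -0.01062552]), 'grasp_force': 0.0, 'opening': 0.9953765236228869} 8.0
scene {'fx': 489.67588339255633, 'fy': 489.67588339255633, 'cx': 275.77811011124885, 'cy': 208.4319684494639, 'rvec': array([ 2.16082593, -0.80814098,  0.3468135 ]), 'tvec': array([-215.64968719,  371.87465804,  605.51116653])}
top {'fx': 445.0703495121868, 'fy': 445.0703495121868, 'cx': 284.67618782531656, 'cy': 208.33766782832325, 'rvec': array([ 2.19254912, -2.19204531,  0.13806263]), 'tvec': array([214.16825807, 496.22918145, 970.24165679])}
wrist {'fx': 320.2580790996191, 'fy': 320.2580790996191, 'cx': 273.8920916243065, 'cy': 208.71051833346215, 'rvec': array([-2.2941231 , -1.80193018, -0.24265885]), 'tvec': array([-624.9098862 ,  -34.80863209,  377.8732632 ])}
```

View pics/t0.png

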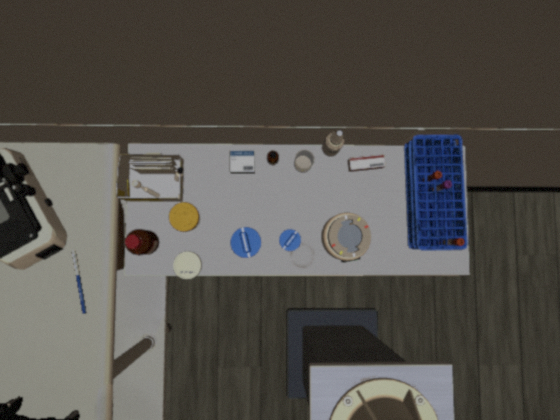

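View pics/s0.png

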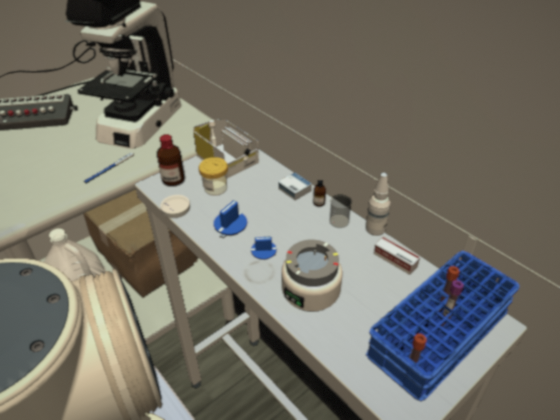

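View pics/w0.png

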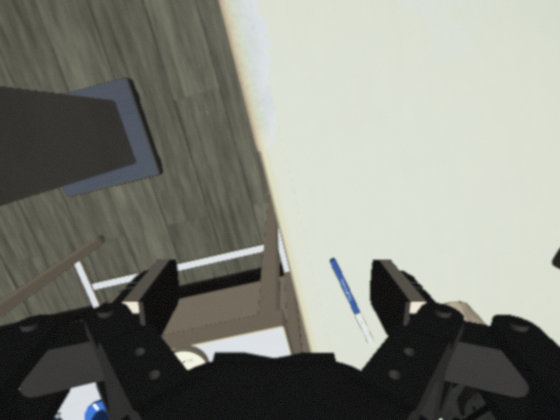

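The top view shows two blue lids, at about (246,242) and (290,240), and the mill at (347,236) with its keypad toward the robot. The scene view agrees. The wrist camera isn't over the work yet. Next I measure sizes and positions.

```bash
cat > h.py <<'E'
import cv2,numpy as np
from rig import r
def ray(c,uv,z):
    """pixels -> world points on plane z"""
    K=np.array([[c['fx'],0,c['cx']],[0,c['fy'],c['cy']],[0,0,1]])
    R=cv2.Rodrigues(np.asarray(c['rvec'],float))[0]; o=-R.T@np.asarray(c['tvec'])
    uv=np.atleast_2d(np.asarray(uv,float)); d=(R.T@np.linalg.inv(K)@np.c_[uv,np.ones(len(uv))].T).T
    return o+d*((z-o[2])/d[:,2])[:,None]
def mask(rgb,lo,hi):
    m=cv2.inRange(cv2.cvtColor(rgb,cv2.COLOR_RGB2HSV),lo,hi); return m
def blobs(m,amin):
    cs,_=cv2.findContours(m,cv2.RETR_EXTERNAL,cv2.CHAIN_APPROX_NONE)
    return [k[:,0,:] for k in cs if cv2.contourArea(k)>amin]
E
python3 - <<'E'
from h import *
im=cv2.imread("pics/t0.png")[:,:,::-1].copy();c=r.get_calibration("top")
m=mask(im,(100,120,60),(125,255,255)); m[:,400:]=0;m[:225]=0;m[270:]=0
m[:,:200]=0
m=cv2.morphologyEx(m,cv2.MORPH_CLOSE,np.ones((7,7)))
for b in blobs(m,60):
    p=ray(c,b,20)[:,:2]; (ce,s,a)=cv2.minAreaRect(p.astype(np.float32)); print("lid",b.mean(0),ce,s)
x0=300;y0=205
cv2.imwrite("pics/tc.png",cv2.resize(im[205:275,215:385],None,fx=4.5,fy=4.5,interpolation=cv2.INTER_CUBIC)[:,:,::-1])
print(ray(c,[(348,237)],82),ray(c,[(302,255),(128,145),(468,275)],0))
E
```

```text
lid [289.53333333 239.66666667] (427.1153869628906, 203.7654266357422) (41.965003967285156, 41.808929443359375)
lid [245.51807229 242.13253012] (421.7431640625, 300.4872131347656) (61.345577239990234, 63.5362434387207)
[[430.93024244  85.06815357  82.        ]] [[ 392.73157826  174.84347896    0.        ]
 [ 641.13401406  568.28009726    0.        ]
 [ 346.93063911 -201.895951      0.        ]]
```

View pics/tc.png

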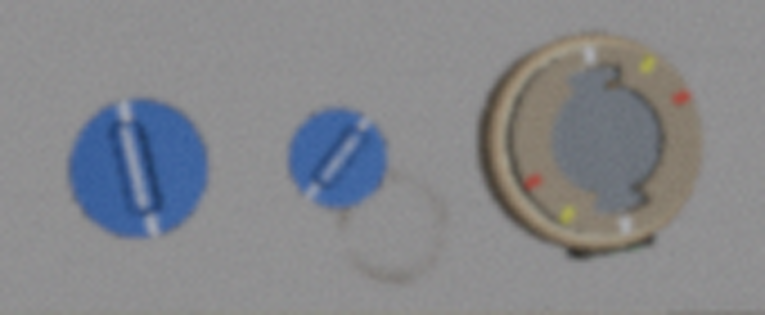

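The big lid is at about (422,300) with its pointers at crop (124,110) and (153,226). The mill's white marks are at (590,55) and (626,225), yellow at (648,65) and (568,214), and red at (682,98) and (533,182). The petri dish is at (393,215) in the crop.

```bash
cat >> h.py <<'E'
from scipy.spatial.transform import Rotation as Ro
def tool(s): return Ro.from_euler('xyz',s['tcp_rot']).as_matrix()
def plan(x,y,z,yaw):
    """shift in tool axes, turn in deg to reach world pose"""
    s=r.sense();T=tool(s);d=T.T@(np.array([x,y,z])-s['eef_pos'])
    dy=-(yaw-np.degrees(s['tcp_rot'][2])); dy=(dy+180)%360-180
    print("dp",d.round(1),"turn",round(dy,1))
E
python3 - <<'E'
from h import *
c=r.get_calibration("top")
f=lambda p:(215+p[0]/4.5-.39,205+p[1]/4.5-.39)
def ax(n,a,b,z):
    P=ray(c,[f(a),f(b)],z);d=P[0]-P[1];print(n,P.mean(0),np.linalg.norm(d),np.degrees(np.arctan2(d[1],d[0])))
ax("lid",(124,110),(153,226),22)
ax("white",(590,55),(626,225),82);ax("yel",(648,65),(568,214),82);ax("red",(682,98),(533,182),82)
s=r.sense();w=r.get_calibration("wrist");R=cv2.Rodrigues(w['rvec'])[0];o=-R.T@w['tvec'];T=tool(s)
print("cam in tool",T.T@(o-s['eef_pos']), "axes",(T.T@R.T).round(2))
plan(422,300,200,194)
E
```

```text
lid [421.81851709 300.68934009  22.        ] 58.17767064532723 14.387386076106942
white [433.71804479  81.46142172  82.        ] 79.90565070035811 11.239901262765308
yel [433.95118827  81.35306108  82.        ] 78.56401202577582 -29.055705006081336
red [433.64341863  81.55361283  82.        ] 79.77288563222436 -60.981690000903434
cam in tool [  67.73782404    1.02403498 -133.12658234] axes [[ 0.   -0.96 -0.27]
 [ 1.    0.   -0.  ]
 [ 0.   -0.27  0.96]]
dp [-338.7 -233.    39. ] turn -27.7
```

Emit:
{"api": "carry_out", "payload": {"targets": [{"dp":[-40,-28,0],"yaw":-3},{"dp":[-85,-58,0],"yaw":-7},{"dp":[-127,-87,0],"yaw":-10},{"dp":[-170,-117,0],"yaw":-14},{"dp":[-212,-146,0],"yaw":-17},{"dp":[-254,-175,10],"yaw":-21},{"dp":[-296,-204,20],"yaw":-24},{"dp":[-325,-224,30],"yaw":-27},{"dp":[-339,-233,40],"yaw":-28},{"dp":[-339,-233,40],"yaw":-28},{"dp":[-339,-233,40],"yaw":-28}]}}

```text
clock: 1.52
eef_pos: [422.1, 300.7, 199.5]
tcp_rot: [3.141, -0.0, -2.893]
contact_force: [-0.4, -0.4, 0.7]
opening: 1.0
grasp_force: 0.0
```

```bash
python3 - <<'E'
from h import *
print(r.sense())
c=r.get_calibration("wrist");w=r.grab_frame("wrist");cv2.imwrite("pics/w1.png",w[:,:,::-1])
m=mask(w,(100,120,50),(125,255,255));m=cv2.morphologyEx(m,cv2.MORPH_CLOSE,np.ones((9,9)))
for b in blobs(m,800):
    p=ray(c,b,22)[:,:2].astype(np.float32);print(b.mean(0),cv2.minEnclosingCircle(p))
E
```

```text
{'clock': 1.525, 'qpos': array([ 6.15986761e-01,  2.32544425e-01,  1.89946884e+00,  2.78767312e-04,
        1.00957361e+00, -1.20341470e+00]), 'qvel': array([ 0.01145363, -0.00660362, -0.00297211, -0.00100982, -0.00174   ,
       -0.00327893]), 'joint_efforts': array([-7.76781421e-01, -4.79623961e+01, -3.06671333e+01, -4.48194926e-02,
        4.20436438e-03, -1.76378817e-02]), 'eef_pos': array([422.0988922 , 300.72469837, 199.50719412]), 'tcp_rot': array([ 3.14137032e+00, -7.93850808e-05, -2.89313588e+00]), 'contact_force': array([-0.37655546, -0.40984172,  0.6684931 ]), 'wrist_torque': array([ 0.03113458,  0.03132333, -0.00272992]), 'grasp_force': 0.0, 'opening': 0.9995986868184142}
[274.56521739 187.61413043] ((420.00384521484375, 301.5128479003906), 32.83327102661133)
[178.39007092 168.56737589] ((424.42987060546875, 205.41232299804688), 24.3847713470459)
```

View pics/w1.png

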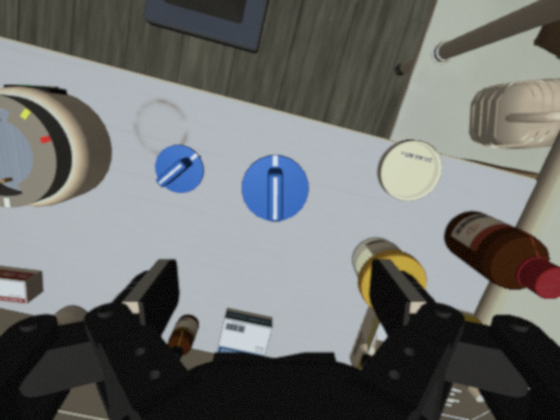

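Lid is at (275,188), bar vertical in the wrist picture (aligned with the tool). Neighbours are clear of the finger path.

Emit:
{"api": "carry_out", "payload": {"targets": [{"dp":[1,0.5,30]},{"dp":[1,0.5,65]},{"dp":[1,0.5,100]},{"dp":[1,0.5,130]},{"dp":[1,0.5,150]},{"dp":[1,0.5,160]},{"dp":[1,0.5,163]},{"dp":[1,0.5,163]},{"dp":[1,0.5,163]}], "fingers": 0, "grip_force": 20}}

```text
schema error: expected keys dp, yaw
```

Emit:
{"api": "carry_out", "payload": {"targets": [{"dp":[0,0,0]},{"dp":[0,0,0]},{"dp":[0,0,0]},{"dp":[0,0,0]},{"dp":[0,0,0]},{"dp":[0,0,0]}], "fingers": -1, "grip_force": 20}}

```text
schema error: expected keys dp, yaw
```

Emit:
{"api": "carry_out", "payload": {"targets": [{"dp":[1,0.5,30],"yaw":0},{"dp":[1,0.5,65],"yaw":0},{"dp":[1,0.5,100],"yaw":0},{"dp":[1,0.5,130],"yaw":0},{"dp":[1,0.5,150],"yaw":0},{"dp":[1,0.5,160],"yaw":0},{"dp":[1,0.5,163],"yaw":0},{"dp":[1,0.5,163],"yaw":0},{"dp":[1,0.5,163],"yaw":0}], "fingers": 0, "grip_force": 20}}

```text
clock: 2.7
eef_pos: [421.7, 300.9, 37.0]
tcp_rot: [3.141, 0.001, -2.893]
contact_force: [0.0, -0.3, 0.1]
opening: 0.499
grasp_force: 0.0
```

```bash
python3 - <<'E'
from h import *
w=r.grab_frame("wrist");cv2.imwrite("pics/w2.png",w[:,:,::-1])
E
```

```text
(no output)
```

View pics/w2.png

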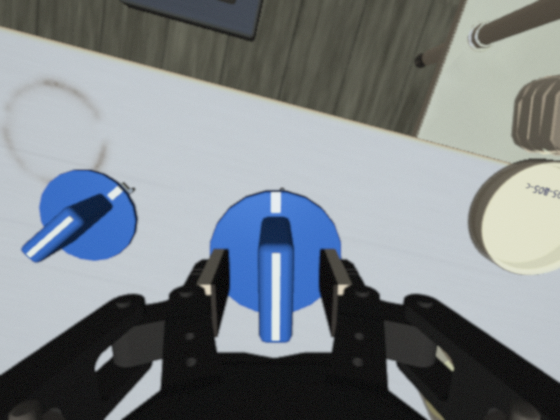

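The bar at (275,280) stands between the fingers (218 and 331), centred and aligned. Close.

Emit:
{"api": "carry_out", "payload": {"targets": [{"dp":[0,0,0],"yaw":0},{"dp":[0,0,0],"yaw":0},{"dp":[0,0,0],"yaw":0},{"dp":[0,0,0],"yaw":0},{"dp":[0,0,0],"yaw":0},{"dp":[0,0,0],"yaw":0}], "fingers": -1, "grip_force": 20}}

```text
clock: 3.5
eef_pos: [421.4, 300.6, 36.4]
tcp_rot: [3.142, 0.0, -2.893]
contact_force: [-1.7, -1.0, 6.0]
opening: 0.158
grasp_force: 27.5
```

```bash
python3 - <<'E'
from h import *
s=r.sense();print(s['eef_pos'],s['tcp_rot'],s['opening'],s['grasp_force'],s['contact_force'])
c=r.get_calibration("wrist");w=r.grab_frame("wrist")
# pointers / stripe: white pixels within lid, and flange outline upper arc
m=mask(w,(100,120,50),(125,255,255));m[:,:200]=0;m[:,350:]=0
b=max(blobs(m,800),key=len);print(b.min(0),b.max(0))
p=b[(b[:,1]<255)&(b[:,1]>150)];P=ray(c,p,22)[:,:2]
from scipy.optimize import least_squares
q=least_squares(lambda v:np.hypot(*(P-v).T)-34,P.mean(0)+[0,0],loss='soft_l1').x
d=np.r_[q,s['eef_pos'][2]]-s['eef_pos'];print("flange centre",q,"in tool",tool(s).T@d, np.std(np.hypot(*(P-q).T)))
plan(433.8,81.4,s['eef_pos'][2]+130,191.2)
E
```

```text
[421.40220203 300.57022202  36.44311095] [ 3.14152324e+00  1.98368121e-04 -2.89268778e+00] 0.1575124406726862 27.45862305164337 [-1.65707817 -0.99806885  6.01285689]
[209 192] [339 343]
flange centre [422.84980345 301.71911945] in tool [-1.68601286e+00  7.56885494e-01  3.86988237e-04] 9.2925517200747
dp [  42.  -215.4 -130. ] turn 3.1
```

Emit:
{"api": "carry_out", "payload": {"targets": [{"dp":[0,0,-2],"yaw":0},{"dp":[0,0,-8],"yaw":0},{"dp":[0,0,-20],"yaw":0},{"dp":[0,0,-40],"yaw":0},{"dp":[0,0,-40],"yaw":0}]}}

```text
clock: 4.18
eef_pos: [422.3, 301.2, 78.0]
tcp_rot: [3.14, 0.003, -2.893]
contact_force: [-0.2, 1.0, -0.8]
opening: 0.16
grasp_force: 26.5
```

Emit:
{"api": "carry_out", "payload": {"targets": [{"dp":[0,0,-20],"yaw":0},{"dp":[0,0,-50],"yaw":0},{"dp":[0,0,-80],"yaw":0},{"dp":[0,0,-90],"yaw":0},{"dp":[0,0,-90],"yaw":0}], "fingers": -0.8}}

```text
clock: 4.8
eef_pos: [421.4, 300.5, 166.2]
tcp_rot: [3.141, 0.001, -2.893]
contact_force: [0.1, -0.7, -1.2]
opening: 0.159
grasp_force: 26.5
```

```bash
python3 - <<'E'
from h import *
for i in range(3):
  s=r.sense();print(s['eef_pos'],s['opening'],s['grasp_force'])
  w=r.grab_frame("wrist")
plan(433.8,81.4,165,191.2)
E
```

```text
[421.36855835 300.53610438 166.15644392] 0.1592948508317029 26.522261202335358
[420.9430769  300.25481265 165.46288393] 0.15804383379040704 26.5222030878067
[420.72270439 300.06700636 165.1026052 ] 0.16018970331728988 26.52180165052414
dp [ 4.110e+01 -2.151e+02  2.000e-01] turn 3.1
```

Emit:
{"api": "carry_out", "payload": {"targets": [{"dp":[5,-25,0],"yaw":1},{"dp":[12,-65,0],"yaw":2},{"dp":[20,-100,0],"yaw":3},{"dp":[23,-120,0],"yaw":3},{"dp":[23,-120,0],"yaw":3},{"dp":[23,-120,0],"yaw":3}]}}

```text
clock: 5.7
eef_pos: [428.5, 178.9, 165.8]
tcp_rot: [3.141, -0.001, -2.945]
contact_force: [-0.4, 1.1, -2.0]
opening: 0.159
grasp_force: 26.5
```

```bash
python3 - <<'E'
from h import *
s=r.sense();c=r.get_calibration("wrist");w=r.grab_frame("wrist");t=r.grab_frame("top")
np.savez("w3.npz",w=w,t=t,pos=s['eef_pos'],T=tool(s),**{k:c[k] for k in c})
print(s['eef_pos'],s['tcp_rot'])
a=cv2.resize(w[130:420,60:410],None,fx=2,fy=2)
cv2.imwrite("pics/w3.png",a[:,:,::-1])
E
```

```text
[428.47350315 178.8680626  165.78950024] [ 3.14149517e+00 -6.65405005e-04 -2.94541650e+00]
```

View pics/w3.png

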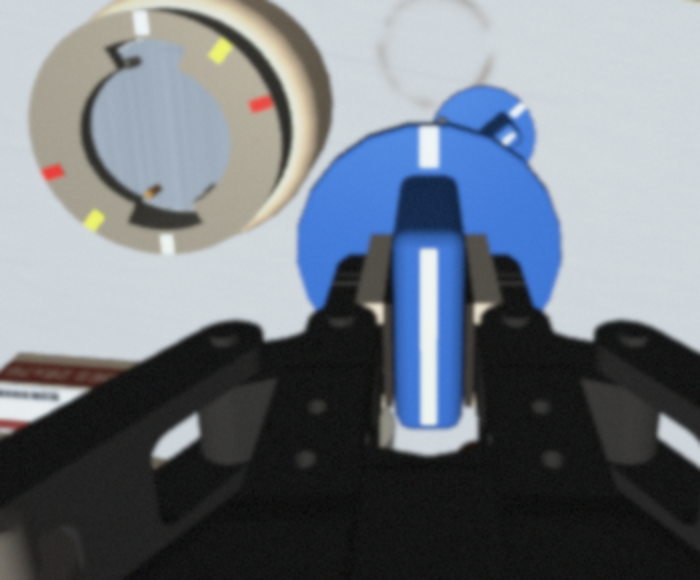

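The mill's marks are clear here (crop px): white (140,22)/(167,244), yellow (220,50)/(94,220), red (261,103)/(53,172). The lid in the grip has its flange front edge at (429,122), sides at 297 and 562, and its bar centred at 428.

```bash
python3 - <<'E'
from h import *
d=np.load("w3.npz");c={k:d[k] for k in('fx','fy','cx','cy','rvec','tvec')};pos,T=d['pos'],d['T']
f=lambda ps:[(60+(p[0]+.5)/2-.5,130+(p[1]+.5)/2-.5) for p in ps]
for n,ps in dict(white=((167,244),(140,22)),yel=((94,220),(220,50)),red=((53,172),(261,103))).items():
    P=ray(c,f(ps),82);v=P[0]-P[1];print(n,P.mean(0),np.linalg.norm(v),np.degrees(np.arctan2(v[1],v[0])))
z=pos[2]-36.4
tl=lambda p,zz:((T.T@(ray(c,f([p]),zz)[0]-pos))).round(2)
print("flange front",tl((429,122),z+22),"sides",tl((297,245),z+22),tl((562,245),z+22))
w=d['w'];m=mask(w,(100,120,60),(125,255,255));m[:,:205]=0;m[:,345:]=0
m[:185]=0;m[270:]=0
b=max(blobs(m,500),key=len)
P=ray(c,b,z+22)[:,:2]
# outer arc only: rows 190..270 extremes
k=[]
for row in range(196,268,3):
    q=b[b[:,1]==row]; k+= [q[q[:,0].argmin()],q[q[:,0].argmax()]]
k=np.array(k);P=((ray(c,k,z+22)-pos)@T)[:,:2]
from scipy.optimize import least_squares
o=least_squares(lambda v:np.hypot(*(P-v[:2]).T)-v[2],[0,0,34],loss='soft_l1');print("lid centre in tool",o.x,np.abs(o.fun).max())
print("bar top ends",tl((428,232),z+61),tl((428,428),z+61),"stripe low",tl((429,128),z+22),tl((429,168),z+22))
E
```

```text
white [432.92442168  82.99594235  82.        ] 79.45019662289015 11.499125577023996
yel [432.82753237  83.18420525  82.        ] 79.31955842138018 -28.586712648210774
red [432.74742221  83.4355908   82.        ] 79.30258734026388 -60.55035640316736
flange front [35.21  0.92 14.42] sides [  3.97 -31.86  14.4 ] [ 4.02 33.96 14.41]
lid centre in tool [ 2.58131332  0.93708311 32.3707353 ] 6.411816394103191
bar top ends [ 23.28   0.74 -24.58] [-18.55   0.75 -24.61] stripe low [33.76  0.92 14.42] [23.93  0.92 14.42]
```

Emit:
{"api": "carry_out", "payload": {"targets": [{"dp":[5,-35,0],"yaw":0},{"dp":[10,-70,0],"yaw":0},{"dp":[12,-90,0],"yaw":0},{"dp":[13,-96,5],"yaw":0},{"dp":[13,-96,15],"yaw":0},{"dp":[13,-96,30],"yaw":0},{"dp":[13,-96,42],"yaw":0},{"dp":[13,-96,42],"yaw":0},{"dp":[13,-96,42],"yaw":0}]}}

```text
clock: 6.92
eef_pos: [434.6, 82.0, 124.2]
tcp_rot: [3.142, -0.0, -2.945]
contact_force: [0.6, 0.4, -1.8]
opening: 0.161
grasp_force: 26.5
```

```bash
python3 - <<'E'
from h import *
s=r.sense();w=r.grab_frame("wrist");t=r.grab_frame("scene")
print(s['eef_pos'],s['tcp_rot'],s['contact_force'])
a=cv2.resize(w[100:360,150:400],None,fx=2.2,fy=2.2);b=cv2.resize(t[215:320,260:365],(a.shape[0]*100//105*105//100,a.shape[0]))[:, :250+0]
b=cv2.resize(t[215:320,265:360],(240,265));b=cv2.copyMakeBorder(b,0,a.shape[0]-265,0,0,cv2.BORDER_CONSTANT)
cv2.imwrite("pics/w4.png",np.hstack([a,b])[:,:,::-1])
E
```

```text
[434.6453232   82.02703011 124.21844673] [ 3.14158380e+00 -2.24116704e-04 -2.94478580e+00] [ 0.59923032  0.36520164 -1.75083759]
```

View pics/w4.png

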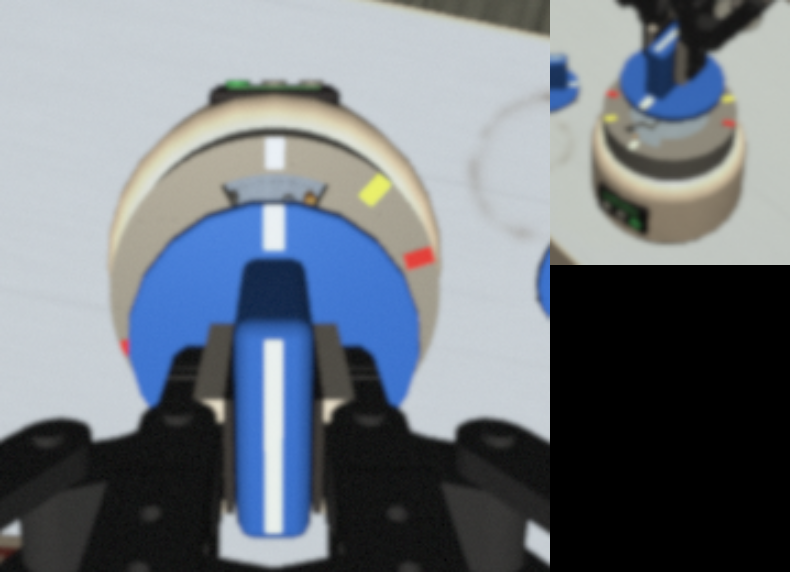

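The pointer (274,228) lines up with the white mark (274,153), and the slot (222–327) is centred on it. I check the fore-aft offset next.

```bash
python3 - <<'E'
from h import *
s=r.sense();c=r.get_calibration("wrist");z=s['eef_pos'][2]
g=lambda u,v,h:(tool(s).T@(ray(c,[(150+u/2.2,100+v/2.2)],h)[0]-s['eef_pos'])).round(2)
print("mark",g(274,153,82)-[39.7,0,0],"rim front",g(274,131,82)-[44,0,0],"lid",g(274,202,z-14.4)-[34,0,0], "bar",(g(274,322,z+24.6)+g(274,537,z+24.6))/2)
E
```

```text
mark [ 1.31  1.04 42.59] rim front [ 2.49  1.04 42.59] lid [ 0.71  1.03 14.37] bar [  2.175   1.025 -24.605]
```

Emit:
{"api": "carry_out", "payload": {"targets": [{"dp":[0.5,0,4],"yaw":0},{"dp":[0.5,0,8],"yaw":0},{"dp":[0.5,0,12],"yaw":0},{"dp":[0.5,0,15],"yaw":0},{"dp":[0.5,0,18],"yaw":0},{"dp":[0.5,0,18],"yaw":0}]}}

```text
clock: 7.78
eef_pos: [433.9, 81.7, 106.0]
tcp_rot: [-3.142, -0.0, -2.945]
contact_force: [0.5, -0.4, -1.3]
opening: 0.162
grasp_force: 26.5
```

Emit:
{"api": "carry_out", "payload": {"targets": [{"dp":[0,0,1],"yaw":0},{"dp":[0,0,2],"yaw":0},{"dp":[0,0,3],"yaw":0},{"dp":[0,0,3],"yaw":0},{"dp":[0,0,3],"yaw":0}]}}

```text
clock: 8.4
eef_pos: [434.1, 81.8, 103.3]
tcp_rot: [-3.142, 0.0, -2.945]
contact_force: [-0.7, 0.1, -0.4]
opening: 0.157
grasp_force: 26.5
```

Emit:
{"api": "carry_out", "payload": {"targets": [{"dp":[0,0,0.5],"yaw":0},{"dp":[0,0,1],"yaw":0},{"dp":[0,0,1],"yaw":0},{"dp":[0,0,1],"yaw":0}]}}

```text
clock: 8.9
eef_pos: [434.1, 81.8, 102.5]
tcp_rot: [3.142, 0.0, -2.945]
contact_force: [-2.9, -0.1, 4.4]
opening: 0.159
grasp_force: 27.4
```

Emit:
{"api": "carry_out", "payload": {"targets": [{"dp":[0,0,-0.7],"yaw":0},{"dp":[0,0,-0.7],"yaw":2},{"dp":[0,0,-0.7],"yaw":5},{"dp":[0,0,-0.7],"yaw":8},{"dp":[0,0,-0.7],"yaw":11},{"dp":[0,0,-0.7],"yaw":14},{"dp":[0,0,-0.7],"yaw":16},{"dp":[0,0,-0.7],"yaw":16}]}}

```text
clock: 9.9
eef_pos: [434.0, 81.8, 102.9]
tcp_rot: [-3.142, -0.0, 3.059]
contact_force: [1.1, 1.0, -0.9]
opening: 0.159
grasp_force: 26.5
```

```bash
python3 - <<'E'
from h import *
s=r.sense();print(s['eef_pos'],s['tcp_rot'],s['contact_force'],s['wrist_torque'],s['grasp_force'])
E
```

```text
[434.04841312  81.7506808  102.91574881] [-3.14158270e+00 -8.57161761e-05  3.05852128e+00] [ 1.06395918  1.04109653 -0.92976203] [ 0.14797671 -0.00978575  0.01120542] 26.462697386741638
```

Emit:
{"api": "carry_out", "payload": {"targets": [{"dp":[0,0,0],"yaw":3},{"dp":[0,0,0],"yaw":6},{"dp":[0,0,0],"yaw":10},{"dp":[0,0,0],"yaw":14},{"dp":[0,0,0],"yaw":17},{"dp":[0,0,0],"yaw":20},{"dp":[0,0,0],"yaw":22},{"dp":[0,0,0],"yaw":24},{"dp":[0,0,0],"yaw":24},{"dp":[0,0,0],"yaw":24},{"dp":[0,0,0],"yaw":24}]}}

```text
clock: 11.28
eef_pos: [434.0, 81.7, 102.9]
tcp_rot: [-3.141, -0.0, 2.64]
contact_force: [-0.9, -2.0, -2.7]
opening: 0.159
grasp_force: 26.5
```

```bash
python3 - <<'E'
from h import *
s=r.sense();w=r.grab_frame("wrist");t=r.grab_frame("scene")
print(s['eef_pos'],s['tcp_rot'],s['contact_force'],s['wrist_torque'],s['grasp_force'])
a=cv2.resize(w[100:360,150:400],None,fx=2.2,fy=2.2)
b=cv2.resize(t[215:320,265:360],(240,265));b=cv2.copyMakeBorder(b,0,a.shape[0]-265,0,0,cv2.BORDER_CONSTANT)
cv2.imwrite("pics/w5.png",np.hstack([a,b])[:,:,::-1])
E
```

```text
[433.9512852   81.65560373 102.93337616] [-3.14133394e+00 -1.64404233e-04  2.64035628e+00] [-0.92306247 -2.03783087 -2.74021452] [-0.35851731  0.1544645   0.07482227] 26.476429402828217
```

View pics/w5.png

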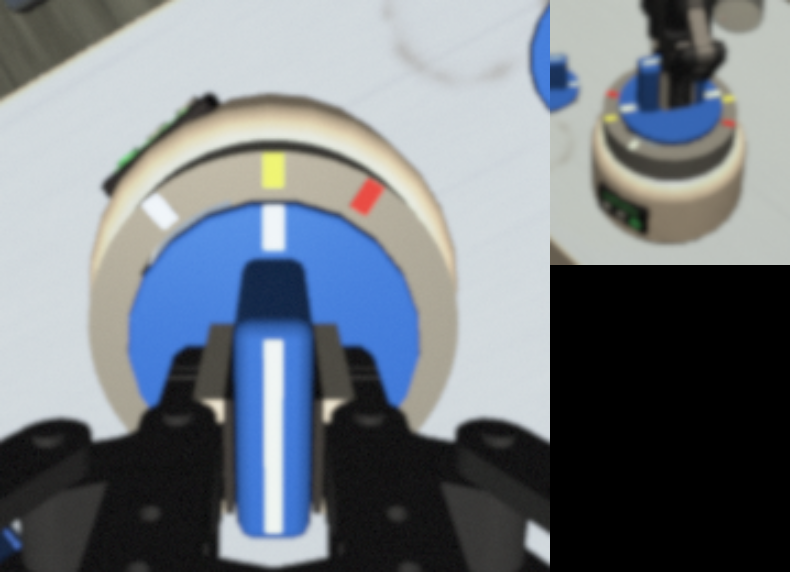

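The lid pointer (273,228) is right at the yellow mark (273,170). The lid is seated and still held, and forces are small. Handing in.

```bash
python3 -c "
from rig import r
print(r.sign_off())"
```

```text
the job is handed in; nothing more can be done
None
```

I put the lid on the mill and twisted it clockwise to the yellow half-way marks, short of the click, and handed in with the gripper still holding it. The simulator gave no verdict; pad force read about 26.5 N (27.5 at most) with the grip set to its 20 N minimum, over the advised 20 N.

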